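# Load one roller into the drilling jig

## Task

Load the drilling jig with one roller: press down the red pad of the yellow rocker so that the gate at its other end lifts and lets a single roller run into the V-shaped nest, then let the rocker come back up. Then, with a fingertip on its near end, push that roller along the nest, under the drill bush, until it is fully home against the end stop, and leave it there. Pick nothing up, do not touch the rollers still waiting in the chute, and leave the tools on the bench where they lie.

Things in the scene. Friction and masses are not known exactly. Their poses are not given: they have to be found in the camera images.
- jig: Drilling jig screwed to the bench: grey base plate 280x160x10 mm (x -0.16..0.12, y -0.098..0.062), V nest at its -x end, chute with three rollers in blue walls rising from it toward +x (slope 0.20 rad). Origin: base underside, on the chute's centre plane. Own x points up the chute, y along the rollers' axes and toward the robot's side, z up; rollers run to -x. Places below are in this frame.
- nest (a point): Where a roller's centre comes to rest after running in (x -0.105, y 0, z 0.040; y within 5 mm). Nest: steel 90-degree V trough along y, from y -0.08 to 0.045, open at the +y end. Its flanks are 25 mm either side of the axis at axis height, 18 mm at 7 mm lower; a catch wall on the -x side (x -0.1305) goes up to z 0.062. A roller slides along it with about 1 N.
- nest_home (a point): Centre of a roller that is fully home (x -0.105, y -0.050, z 0.040): end against the end stop, a dark plate across the trough whose face is at y -0.080. Above it a dark arm 24 mm wide (y -0.062..-0.038, x -0.15..-0.09, z 0.063..0.072) carries the brass drill bush (top z 0.077); rollers pass underneath.
- rocker (a joint): Yellow rocking bar, pivot along the jig's y at x -0.010, z 0.095 (cheeks up to z 0.105, y +-0.042). 0 = rest, gate down; 0.48 = pad fully down at its hard limit, gate up, a second tine holding back the other rollers. The roller passes the gate above 0.40 and is in the nest within 1 s. Let go short of that, the gate may sit on the roller: press again fully. A spring returns it; 2 to 5 N press it.
- rocker_pad (a point): Centre of the upper face of the red pad, 46 mm along the chute, 42 mm wide, on the rocker's uphill end. At rest at jig x 0.084, y 0, z 0.149, leaning 0.44 rad with the uphill side higher; fully down at x 0.098, z 0.100, nearly level. It swings about the pivot; pressing straight down where it rests works too, the fingers then slide a little on it.
- roller_1_centre (a point): The roller at the head of the queue, against the gate, the one that is let out. Roller: steel pin 10 mm thick with a white nylon wheel 36 mm across and 10 mm wide on each end, 60 mm long over all, 50 to 100 g, lying across the chute along the jig's y. The point is its centre, on its axis (18 mm above what it rests on); it turns as it rolls.
- roller_2_centre (a point): Roller number 2 in the queue, stays in the magazine. Roller: steel pin 10 mm thick with a white nylon wheel 36 mm across and 10 mm wide on each end, 60 mm long over all, 50 to 100 g, lying across the chute along the jig's y. The point is its centre, on its axis (18 mm above what it rests on); it turns as it rolls.
- roller_3_centre (a point): Roller number 3 in the queue, stays in the magazine. Roller: steel pin 10 mm thick with a white nylon wheel 36 mm across and 10 mm wide on each end, 60 mm long over all, 50 to 100 g, lying across the chute along the jig's y. The point is its centre, on its axis (18 mm above what it rests on); it turns as it rolls.
- tape_measure: yellow tape measure, 63x83x36 mm, lying loose on the bench, a bystander. Origin at the middle of its underside.
- driver_orange: screwdriver with orange handle, 30x240x29 mm, lying loose on the bench, a bystander. Origin at the middle of its underside.
- chuck_key: grey steel chuck key, 60x82x16 mm, lying loose on the bench, a bystander. Origin at the middle of its underside.
- pliers_red: pliers with red handles, 54x181x12 mm, lying loose on the bench, a bystander. Origin at the middle of its underside.
- marker: black marker pen, 14x124x16 mm, lying loose on the bench, a bystander. Origin at the middle of its underside.

How it is judged:
By the outcome, as a careful person would: the job done as asked, in the order asked, and still so for the second after the job is handed in, with the robot touching nothing.
It also fails if it takes over 40 s, if anything falls off the work surface, if the arm or the gripper's body presses on something with over 40 N, if the wrist force passes 120 N, or if a joint passes its speed limit or range.

## Robot

A 7-joint arm with a two-finger parallel gripper is mounted at the origin on a cart in front of the work surface, level with it; the furniture and walls round the work are solid. World frame = base frame: x ahead of the robot, y to its left, z up, the work surface at z = 0. Lengths are in m, angles in rad, forces in N, time in s.
With the tool pointing down it reaches from about 0.425 to 0.975 m from the base axis. Payload 16.7 kg.
Tool frame: the origin (TCP) lies at the centre of the arm's flange, where the gripper is bolted on; the fingertips stand 173 mm ahead of it and the grasp point (between the pads) lies bot.grip_depth ahead of it (bot.grip_depth is the distance from the TCP to the grasp point, in m); z points along the fingers, y is the line along which they close (so a half turn about z gives the same grasp; the last joint's range is limited). The gripper opens to 85 mm and grips with 20 to 120 N. Pads are 22 mm wide; open, the fingers measure 114 mm over their backs; the gripper's body (76 mm by 85 mm) begins 54 mm behind the grasp point. The pads swing forward as they close: fully open they stand 13 mm farther back than shut.
Start: joints at [1.167, 0.426, 0.074, 1.606, -0.034, 1.111, -0.067], TCP at [0.17, -0.653, 0.405] pointing down, gripper open.
Joint ranges: [-2.85, 2.85], [-0.5, 2.14], [-1.23, 1.37], [0.21, 2.46], [-1.02, 4.16], [0.16, 2.05], [-2.73, 2.73]. Speed limits (rad/s): [1.89, 1.89, 2.39, 2.39, 3.01, 3.01, 3.01].

## Interface

Orientations are given as a unit quaternion [w, x, y, z].
In Python, from plant import sensors, optics, bot gives the robot as it stands.
- The arm moves only by the shell command python3 -m crank 'ROWS' [OPENING] [FORCE]. ROWS is JSON, a list of rows, each a list of 6 numbers: the shift along the tool's x, y, z in m, then the turn, a rotation vector about the tool's x, y, z in degrees. A call has 1 to 12 rows; each row is the pose to reach, as a shift and turn from the pose commanded when the call began, along the tool's axes at that moment; what a row does not reach only later rows make up. A row lasts 1/10 s, in which the tool goes at most 50 mm and 8.59 degrees, less where a joint would pass 70% of its speed; a pose out of reach is approached as far as the arm can. A call with a gripper value outside its range is refused whole. OPENING is the finger opening in m, from 0 to 0.0854, set as the call begins (- or left out, the last holds). The fingers move at their own pace and stop on an object; FORCE is the grip in N (left out, the last holds). Time passes only in rows, so rows that repeat a pose let the fingers close. It gives the time, the measured TCP pose, the force, the opening and the grip force at its end, in the units of the state.
- sensors.read_state(): the state, without advancing time (a new reading comes with each control period).
- optics.capture(name): name is "side" or "top" or "wrist"; returns a dict with "image" (420x560x3 uint8, red, green, blue), "fx", "fy", "cx", "cy" (pixels), "D" ([k1, k2, p1, p2, k3] as OpenCV has them; the pictures are not rectified), "rvec" (rotation vector, rad) and "tvec" (3), from world to camera coordinates, as OpenCV has them. Camera axes: x right, y down, z forward; pixel columns grow to the right and rows downward; lengths in m; the calibration is good to about 2 mm. A picture is of the moment at which its call begins. There is no depth.
- bot.sign_off(): hands the job in; it is judged then, once.
The state is a dict: "t": time; "joint_positions": joint angles; "joint_velocities": joint speeds; "joint_efforts": joint torques, N m; "tool_pos": TCP position; "orientation": TCP orientation; "ft_force": force on the tool from outside, world axes, zero at the start; "moment": the same for the moment, N m; "finger_gap": finger opening in m; "finger_force": force on a finger pad.
Only numpy, scipy, OpenCV 4.12 (cv2) and the standard library are available. Lean on these libraries where they do the work, as an engineer would, in place of code of your own. Each camera call takes 0.05 s, during which the arm holds its last target. There are 200 camera calls.

## Working session

There is one attempt and no reset: what is moved stays moved. The work goes in short steps, Python scripts to look and compute and a shell command to move; the robot and the scene stay as the last step left them, time stands still between calls to the robot, and variables do not carry over. Pictures are saved under pics/ and viewed, at most 10 in all, crops included, and the job is handed in when it is done.

```bash
mkdir -p pics; python3 - <<'E'
from plant import sensors,optics,bot
import cv2,json
s=sensors.read_state();print({k:s[k] for k in('t','tool_pos','orientation','finger_gap')},bot.grip_depth)
import pickle
for n in('top','side'):
    c=optics.capture(n);cv2.imwrite(f'pics/{n}0.png',c['image'][:,:,::-1]);pickle.dump(c,open(f'{n}0.pkl','wb'));print(c['rvec'],c['tvec'])
E
```

```text
{'t': 0.0, 'tool_pos': array([ 0.17004864, -0.65303783,  0.40401497]), 'orientation': array([-6.32728241e-04,  9.91901120e-01,  1.27010845e-01, -1.12440802e-04]), 'finger_gap': 0.08522150208759911} 0.1547
[ 2.1196882  -2.13722094  0.21545886] [0.17395538 0.57075865 1.33170889]
[ 0.56591369 -2.38414077  1.5189682 ] [0.58134814 0.14575538 1.02089365]
```

View pics/top0.png

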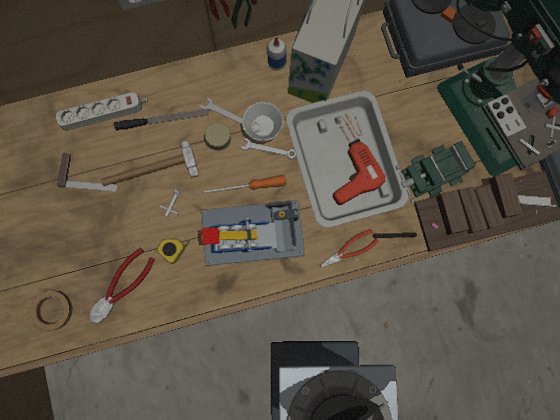

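View pics/side0.png

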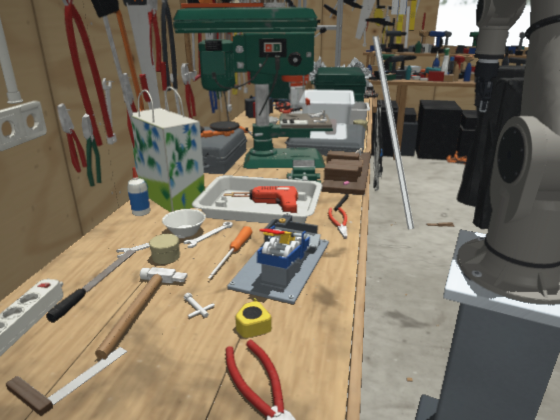

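```bash
python3 - <<'E'
import cv2
i=cv2.imread('pics/top0.png')[190:280,185:320];cv2.imwrite('pics/c1.png',cv2.resize(i,None,fx=5.9,fy=5.9,interpolation=cv2.INTER_CUBIC))
i=cv2.imread('pics/side0.png')[205:305,225:335];cv2.imwrite('pics/c2.png',cv2.resize(i,None,fx=6,fy=6,interpolation=cv2.INTER_CUBIC))
E
```

```text
(no output)
```

View pics/c1.png

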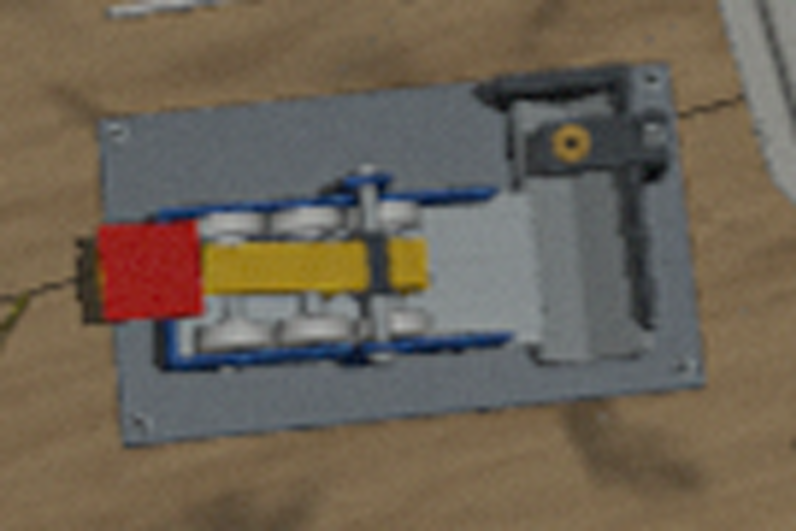

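View pics/c2.png

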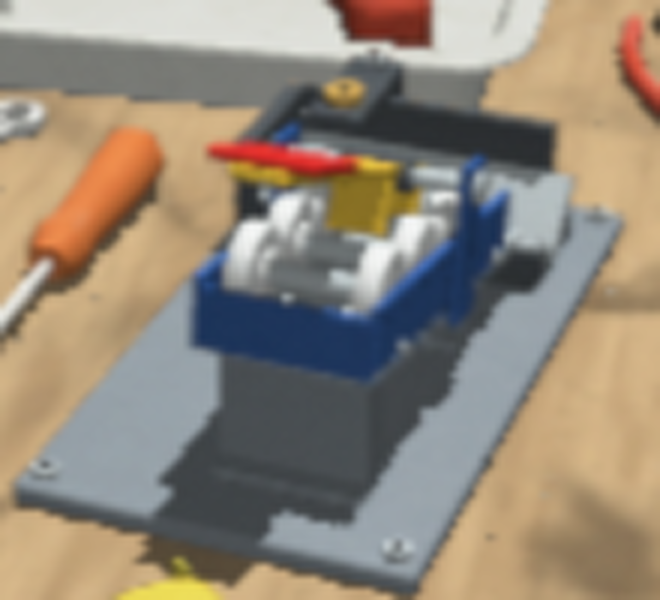

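```bash
cat > fit.py <<'E'
import pickle,cv2,numpy as np
from scipy.optimize import least_squares
from scipy.spatial.transform import Rotation as R
C={n:pickle.load(open(n+'0.pkl','rb')) for n in('top','side')}
def K(c): return np.array([[c['fx'],0,c['cx']],[0,c['fy'],c['cy']],[0,0,1]])
def proj(c,P): return cv2.projectPoints(np.array(P,float),c['rvec'],c['tvec'],K(c),np.array(c['D'],float))[0][:,0]
a,b,d,e=(.12,-.098,.01),(-.16,-.098,.01),(-.16,.062,.01),(.12,.062,.01);bu=(-.105,-.05,.077);pad=(.084,0,.149)
obs=[('top',5.9,(185,190),[a,b,d,e,bu,pad],[(100,118),(668,64),(703,384),(125,445),(571,143),(151,270)]),
('side',6,(225,205),[a,e,d,bu],[(18,485),(412,580),(620,218),(343,90)])]
def W(p,P): return np.array(P)@np.array([[np.cos(p[2]),np.sin(p[2]),0],[-np.sin(p[2]),np.cos(p[2]),0],[0,0,1]])+[p[0],p[1],0]
def res(p,r=False):
    o=[proj(C[n],W(p,P))-((np.array(q)+.5)/s-.5+of) for n,s,of,P,q in obs]
    return np.vstack(o) if r else np.vstack(o).ravel()
if __name__=='__main__':
    f=least_squares(res,[.55,.15,1.6],loss='soft_l1');print(f.x,res(f.x,1).round(1).tolist())
    np.save('jig.npy',f.x)
    for n,P in dict(pad=(.084,0,.149),down=(.098,0,.1),nest=(-.105,0,.04),home=(-.105,-.05,.04),nearend=(-.105,.03,.04)).items(): print(n,W(f.x,[P])[0].round(4))
    from plant import sensors
    s=sensors.read_state();q=s['orientation'];print(R.from_quat(q,scalar_first=True).as_matrix().round(3))
E
python3 fit.py
```

```text
[0.4992639  0.24772383 1.66613006] [[-1.3, -0.0], [-0.2, -0.6], [0.4, 0.5], [-1.1, 0.4], [-0.3, 0.0], [0.0, 0.0], [-1.6, -1.0], [0.5, -1.0], [0.9, -1.4], [0.2, -0.7]]
pad [0.4913 0.3313 0.149 ]
down [0.4899 0.3453 0.1   ]
nest [0.5093 0.1432 0.04  ]
home [0.559 0.148 0.04 ]
nearend [0.4794 0.1403 0.04  ]
[[ 0.968  0.252 -0.   ]
 [ 0.252 -0.968  0.001]
 [-0.    -0.001 -1.   ]]
```

```bash
python3 -m crank '[[0.235,-0.149,0,0,0,0],[0.235,-0.149,0,0,0,0],[0.235,-0.149,0,0,0,0],[0.235,-0.149,0,0,0,5],[0.235,-0.149,0,0,0,9.1],[0.235,-0.149,0,0,0,9.1],[0.424,-0.358,0,0,0,9.1],[0.424,-0.358,0,0,0,9.1],[0.424,-0.358,0,0,0,9.1],[0.424,-0.358,0,0,0,9.1],[0.424,-0.358,0,0,0,9.1],[0.424,-0.358,0,0,0,9.1]]' 0
```

```text
t: 1.3
tool_pos: [0.4914, -0.1963, 0.4047]
orientation: [-0.0, 0.999, 0.049, 0.0]
ft_force: [0.3, -0.6, 0.3]
finger_gap: 0.0001
finger_force: 0.0
```

```bash
cat > to.py <<'E'
# shift in tool axes from measured pose to TCP targets given as jig-frame fingertip points
import sys,json,numpy as np
from fit import W
from scipy.spatial.transform import Rotation as R
from plant import sensors
p=np.load('jig.npy');s=sensors.read_state();M=R.from_quat(s['orientation'],scalar_first=True).as_matrix()
print('t',round(s['t'],2),'F',s['ft_force'].round(1),'gap',round(s['finger_gap'],4),'tilt/yaw',M.round(3).tolist())
T=W([0,0,p[2]],np.eye(3)); tip=np.array(s['tool_pos'])+M@[0,0,.173]
print('tip in jig',((tip-[p[0],p[1],0])@T.T).round(4))
for a in json.loads(sys.argv[1]): print(a,(M.T@(W(p,[a])[0]-tip)).round(4))
E
python3 to.py '[[0.09,0,0.2]]'
```

```text
t 1.3 F [ 0.3 -0.6  0.3] gap 0.0001 tilt/yaw [[0.995, 0.099, 0.0], [0.099, -0.995, 0.001], [0.0, -0.001, -1.0]]
tip in jig [-0.4412  0.0501  0.2317]
[0.09, 0, 0.2] [ 0.052  -0.531   0.0321]
```

```bash
python3 -m crank '[[0.052,-0.531,0,0,0,0],[0.052,-0.531,0,0,0,0],[0.052,-0.531,0,0,0,0],[0.052,-0.531,0,0,0,0],[0.052,-0.531,0,0,0,0],[0.052,-0.531,0,0,0,0],[0.052,-0.531,0,0,0,0],[0.052,-0.531,0,0,0,0],[0.052,-0.531,0,0,0,0],[0.052,-0.531,0,0,0,0],[0.052,-0.531,0.032,0,0,0],[0.052,-0.531,0.032,0,0,0]]'; python3 to.py '[[0.09,0,0.12]]'
python3 - <<'E'
from plant import optics
import cv2,numpy as np
o=[cv2.resize(optics.capture('top')['image'][180:280,180:320],(800,571),interpolation=cv2.INTER_CUBIC)]
cv2.imwrite('pics/c3.png',o[0][:,:,::-1])
E
```

```text
t: 2.5
tool_pos: [0.489, 0.3377, 0.369]
orientation: [0.0, 0.999, 0.051, -0.002]
ft_force: [-0.1, 0.3, 0.0]
finger_gap: 0.0001
finger_force: 0.0
t 2.5 F [-0.1  0.3  0. ] gap 0.0001 tilt/yaw [[0.995, 0.101, -0.005], [0.101, -0.995, -0.0], [-0.005, -0.0, -1.0]]
tip in jig [0.0906 0.0025 0.196 ]
[0.09, 0, 0.12] [0.0028 0.0006 0.076 ]
```

View pics/c3.png

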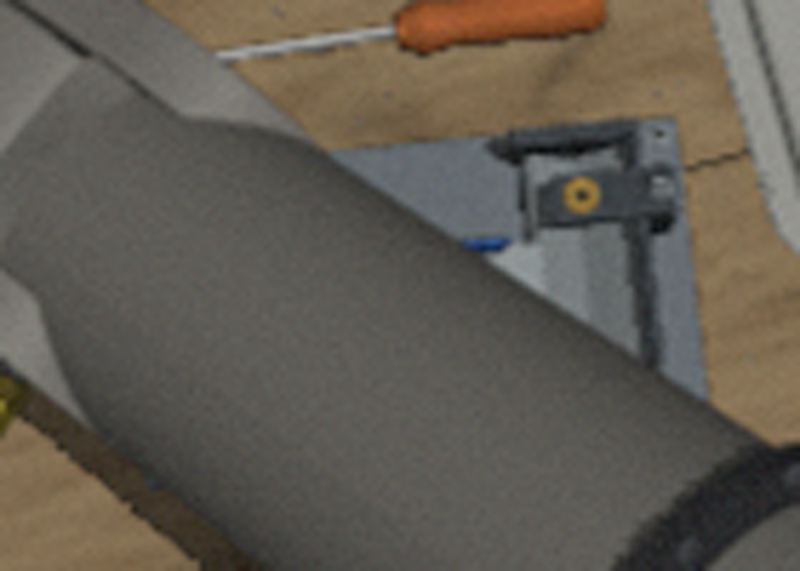

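The top view is blocked by the arm (only the nest, bush at ~(580,195), is visible). Pressing down now.

```bash
python3 -m crank '[[0,0,0.03,0,0,0],[0,0,0.05,0,0,0],[0,0,0.06,0,0,0],[0,0,0.07,0,0,0],[0,0,0.08,0,0,0],[0,0,0.085,0,0,0],[0,0,0.085,0,0,0]]'; python3 to.py '[[0.09,0,0.1]]'
python3 - <<'E'
from plant import optics
import cv2
a=cv2.resize(optics.capture('side')['image'][195:305,220:345],(750,660))[:,:,::-1][:600]
cv2.imwrite('pics/c4.png',a)
E
```

```text
t: 3.25
tool_pos: [0.4912, 0.3335, 0.2874]
orientation: [0.0, 0.999, 0.048, -0.0]
ft_force: [0.1, -0.5, 1.3]
finger_gap: 0.0007
finger_force: 0.5
t 3.25 F [ 0.1 -0.5  1.3] gap 0.0007 tilt/yaw [[0.995, 0.096, -0.0], [0.096, -0.995, -0.0], [-0.0, 0.0, -1.0]]
tip in jig [ 8.610e-02 -1.000e-04  1.144e-01]
[0.09, 0, 0.1] [-0.0001 -0.0039  0.0144]
```

View pics/c4.png

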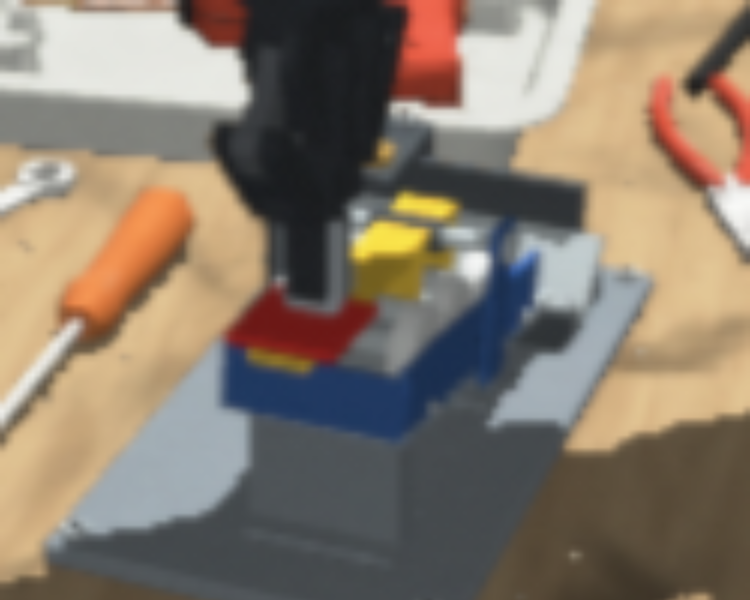

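The closed fingertips sit on the red pad (~(315,300)), rocker mostly down. Pressing to the limit now.

```bash
python3 -m crank '[[0,-0.002,0.004,0,0,0],[0,-0.004,0.008,0,0,0],[0,-0.004,0.012,0,0,0],[0,-0.004,0.014,0,0,0],[0,-0.004,0.014,0,0,0]]'; python3 to.py '[[0.09,0,0.1]]'
```

```text
t: 3.8
tool_pos: [0.4907, 0.338, 0.2737]
orientation: [-0.0, 0.999, 0.048, 0.0]
ft_force: [0.2, 0.9, 3.3]
finger_gap: 0.0002
finger_force: 1.3
t 3.8 F [0.2 0.9 3.3] gap 0.0002 tilt/yaw [[0.995, 0.096, 0.0], [0.096, -0.995, 0.001], [0.0, -0.001, -1.0]]
tip in jig [ 9.080e-02 -1.000e-04  1.007e-01]
[0.09, 0, 0.1] [-0.0001  0.0008  0.0007]
```

```bash
python3 -m crank '[[0,0,0.001,0,0,0],[0,0,0.002,0,0,0],[0,0,0.002,0,0,0],[0,0,0.002,0,0,0],[0,0,0.002,0,0,0],[0,0,0.002,0,0,0],[0,0,0.002,0,0,0],[0,0,0.002,0,0,0],[0,0,0.002,0,0,0],[0,0,0.002,0,0,0]]'; python3 to.py '[[0.09,0,0.1]]'
python3 - <<'E'
from plant import optics
import cv2
a=cv2.resize(optics.capture('side')['image'][195:305,220:345],(680,598))[:,:,::-1]
cv2.imwrite('pics/c5.png',a)
E
```

```text
t: 4.8
tool_pos: [0.4907, 0.338, 0.2727]
orientation: [-0.0, 0.999, 0.048, 0.0]
ft_force: [-4.6, -0.3, 16.1]
finger_gap: 0.0
finger_force: 8.1
t 4.8 F [-4.6 -0.3 16.1] gap 0.0 tilt/yaw [[0.995, 0.096, 0.001], [0.096, -0.995, 0.001], [0.001, -0.001, -1.0]]
tip in jig [ 0.0908 -0.0002  0.0997]
[0.09, 0, 0.1] [-0.0002  0.0008 -0.0003]
```

View pics/c5.png

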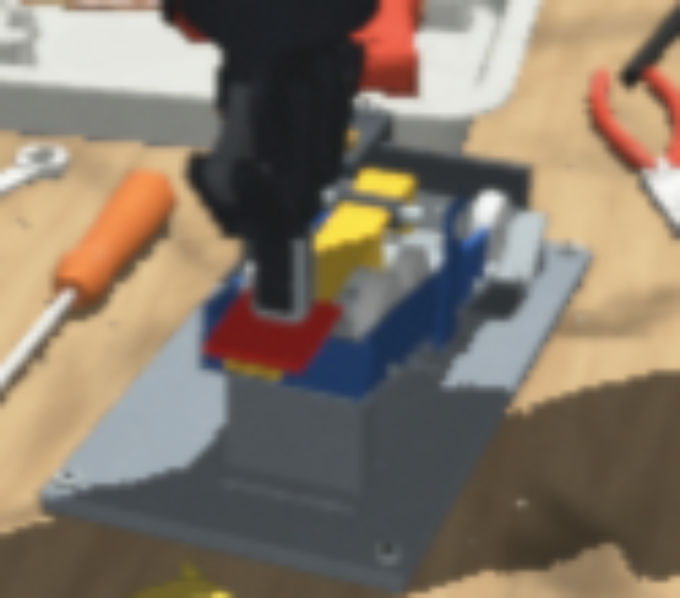

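Hard limit reached; the roller shows in the nest at (490,210). Releasing, then moving over the near end of the nest.

```bash
python3 -m crank '[[0,0,-0.02,0,0,0],[0,0,-0.05,0,0,0],[0,0,-0.09,0,0,0],[0,0,-0.11,0,0,0],[-0.06,0.196,-0.11,0,0,0],[-0.06,0.196,-0.11,0,0,0],[-0.06,0.196,-0.11,0,0,0],[-0.06,0.196,-0.11,0,0,0],[-0.06,0.196,-0.11,0,0,0],[-0.06,0.196,-0.11,0,0,0],[-0.06,0.196,-0.11,0,0,0],[-0.06,0.196,-0.11,0,0,0]]'; python3 to.py '[[-0.105,0.062,0.04],[-0.105,-0.009,0.04]]'
python3 - <<'E'
from plant import optics
import cv2,pickle
for n in('wrist','side'):
    c=optics.capture(n);pickle.dump(c,open(n+'1.pkl','wb'))
    cv2.imwrite(f'pics/{n}1.png',c['image'][:,:,::-1])
a=cv2.resize(cv2.imread('pics/side1.png')[185:285,225:345],(480,400))
b=cv2.resize(cv2.imread('pics/wrist1.png'),(320,240))
import numpy as np
o=np.zeros((400,800,3),'uint8');o[:,:480]=a;o[:240,480:]=b;cv2.imwrite('pics/c6.png',o)
E
```

```text
t: 6.05
tool_pos: [0.4499, 0.1381, 0.3817]
orientation: [-0.0, 0.999, 0.049, -0.0]
ft_force: [0.5, -0.5, -0.2]
finger_gap: -0.0002
finger_force: 0.0
t 6.05 F [ 0.5 -0.5 -0.2] gap -0.0002 tilt/yaw [[0.995, 0.098, -0.0], [0.098, -0.995, 0.001], [-0.0, -0.001, -1.0]]
tip in jig [-0.1044  0.0596  0.2087]
[-0.105, 0.062, 0.04] [-0.0024  0.0007  0.1687]
[-0.105, -0.009, 0.04] [0.0686 0.0009 0.1687]
```

View pics/c6.png

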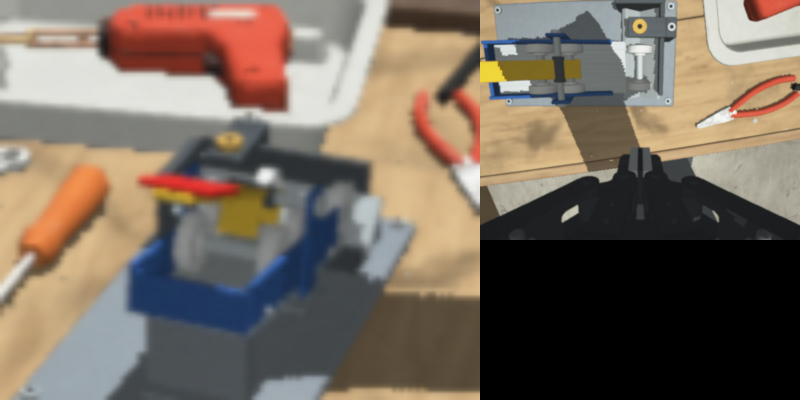

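Rocker is back up; the wrist view shows one roller in the nest (~(638,65)) and the next held at the gate. Check alignment in the wrist image, then descend.

```bash
python3 - <<'E'
import pickle,numpy as np
from fit import proj,W
c=pickle.load(open('wrist1.pkl','rb'));p=np.load('jig.npy')
print(proj(c,W(p,[(-.105,-.05,.077),(-.105,.03,.04),(-.105,-.03,.04),(-.16,.062,.01)])).round(1))
import cv2
i=cv2.imread('pics/wrist1.png');cv2.imwrite('pics/c7.png',cv2.resize(i[0:190,210:350],(590,800))[:600])
E
python3 -m crank '[[-0.002,0,0.05,0,0,0],[-0.002,0,0.1,0,0,0],[-0.002,0,0.13,0,0,0],[-0.002,0,0.15,0,0,0],[-0.002,0,0.16,0,0,0],[-0.002,0,0.168,0,0,0],[-0.002,0,0.168,0,0,0]]'; python3 to.py '[[-0.105,0.062,0.04],[-0.105,-0.009,0.04]]'
```

```text
[[281.4  48.8]
 [281.  157.8]
 [281.2  82.5]
 [339.8 188.4]]
t: 6.85
tool_pos: [0.4478, 0.1369, 0.2135]
orientation: [-0.0, 0.999, 0.048, -0.0]
ft_force: [1.2, -0.5, 0.3]
finger_gap: 0.0
finger_force: 0.0
t 6.85 F [ 1.2 -0.5  0.3] gap 0.0 tilt/yaw [[0.995, 0.096, -0.001], [0.096, -0.995, 0.0], [-0.001, -0.0, -1.0]]
tip in jig [-0.1054  0.0619  0.0405]
[-0.105, 0.062, 0.04] [-0.0001 -0.0004  0.0005]
[-0.105, -0.009, 0.04] [ 0.0709 -0.0003  0.0004]
```

View pics/c7.png

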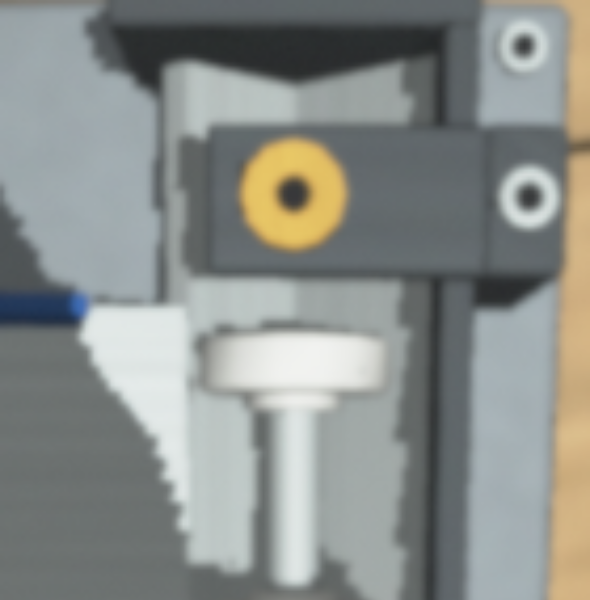

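```bash
python3 -m crank '[[0.008,-0.001,0,0,0,0],[0.014,-0.001,0,0,0,0],[0.018,-0.001,0,0,0,0],[0.022,-0.001,0,0,0,0],[0.027,-0.001,0,0,0,0],[0.032,-0.001,0,0,0,0],[0.037,-0.001,0,0,0,0],[0.042,-0.001,0,0,0,0],[0.047,-0.001,0,0,0,0],[0.052,-0.001,0,0,0,0],[0.057,-0.001,0,0,0,0],[0.06,-0.001,0,0,0,0]]'; python3 to.py '[[-0.105,-0.009,0.04]]'
```

```text
t: 8.05
tool_pos: [0.5079, 0.1434, 0.2137]
orientation: [-0.0, 0.999, 0.048, 0.0]
ft_force: [-1.8, -0.7, 0.5]
finger_gap: -0.0003
finger_force: 0.5
t 8.05 F [-1.8 -0.7  0.5] gap -0.0003 tilt/yaw [[0.995, 0.096, 0.0], [0.096, -0.995, 0.0], [0.0, -0.0, -1.0]]
tip in jig [-0.1047  0.0013  0.0407]
[-0.105, -0.009, 0.04] [0.0103 0.0003 0.0007]
```

```bash
python3 -m crank '[[0.003,0,0,0,0,0],[0.006,0,0,0,0,0],[0.008,0,0,0,0,0],[0.009,0,0,0,0,0],[0.009,0,0,0,0,0]]'; python3 to.py '[[-0.105,-0.009,0.04]]'
```

```text
t: 8.55
tool_pos: [0.5165, 0.1442, 0.2138]
orientation: [-0.0, 0.999, 0.048, 0.0]
ft_force: [-1.4, 0.4, 1.2]
finger_gap: 0.0002
finger_force: 0.0
t 8.55 F [-1.4  0.4  1.2] gap 0.0002 tilt/yaw [[0.995, 0.096, 0.0], [0.096, -0.995, 0.0], [0.0, -0.0, -1.0]]
tip in jig [-0.1046 -0.0074  0.0408]
[-0.105, -0.009, 0.04] [0.0016 0.0004 0.0008]
```

```bash
python3 -m crank '[[0.001,0,0,0,0,0],[0.002,0,0,0,0,0],[0.002,0,0,0,0,0]]'; python3 to.py '[[-0.105,-0.009,0.04]]'
```

```text
t: 8.85
tool_pos: [0.5185, 0.1444, 0.2138]
orientation: [-0.0, 0.999, 0.048, 0.0]
ft_force: [0.5, -0.2, 0.7]
finger_gap: 0.0
finger_force: 0.0
t 8.85 F [ 0.5 -0.2  0.7] gap 0.0 tilt/yaw [[0.995, 0.096, 0.0], [0.096, -0.995, 0.0], [0.0, -0.0, -1.0]]
tip in jig [-0.1046 -0.0093  0.0408]
[-0.105, -0.009, 0.04] [-0.0003  0.0004  0.0008]
```

```bash
python3 -m crank '[[0.001,0,0,0,0,0],[0.002,0,0,0,0,0],[0.002,0,0,0,0,0]]'; python3 to.py '[]'|tail -1
```

```text
t: 9.15
tool_pos: [0.5195, 0.1447, 0.2135]
orientation: [0.0, 0.999, 0.048, -0.001]
ft_force: [-8.4, -0.4, 6.2]
finger_gap: 0.0002
finger_force: 3.9
tip in jig [-0.1046 -0.01    0.0405]
```

```bash
python3 -m crank '[[0.001,0,0,0,0,0],[0.0015,0,0,0,0,0],[0.0015,0,0,0,0,0]]'; python3 to.py '[]'|tail -1
```

```text
t: 9.45
tool_pos: [0.52, 0.1447, 0.2133]
orientation: [0.001, 0.999, 0.048, -0.002]
ft_force: [-15.9, -0.9, 11.5]
finger_gap: 0.0003
finger_force: 8.3
tip in jig [-0.1047 -0.01    0.0403]
```

Firm contact with the stop. Back off, rise and look.

```bash
python3 -m crank '[[-0.004,0,0,0,0,0],[-0.02,0,0,0,0,0],[-0.05,0,0,0,0,0],[-0.073,0,0,0,0,0],[-0.073,0,-0.05,0,0,0],[-0.073,0,-0.1,0,0,0],[-0.073,0,-0.15,0,0,0],[-0.073,0,-0.17,0,0,0],[-0.073,0,-0.17,0,0,0],[-0.073,0,-0.17,0,0,0]]'
python3 - <<'E'
from plant import optics
import cv2
c=optics.capture('wrist')['image'][:,:,::-1]
cv2.imwrite('pics/c8.png',cv2.resize(c[0:200,90:350],(780,600),interpolation=cv2.INTER_CUBIC))
E
```

```text
t: 10.45
tool_pos: [0.4491, 0.1376, 0.3838]
orientation: [0.0, 0.999, 0.048, 0.001]
ft_force: [-0.1, -0.1, -0.3]
finger_gap: 0.0001
finger_force: 0.0
```

View pics/c8.png

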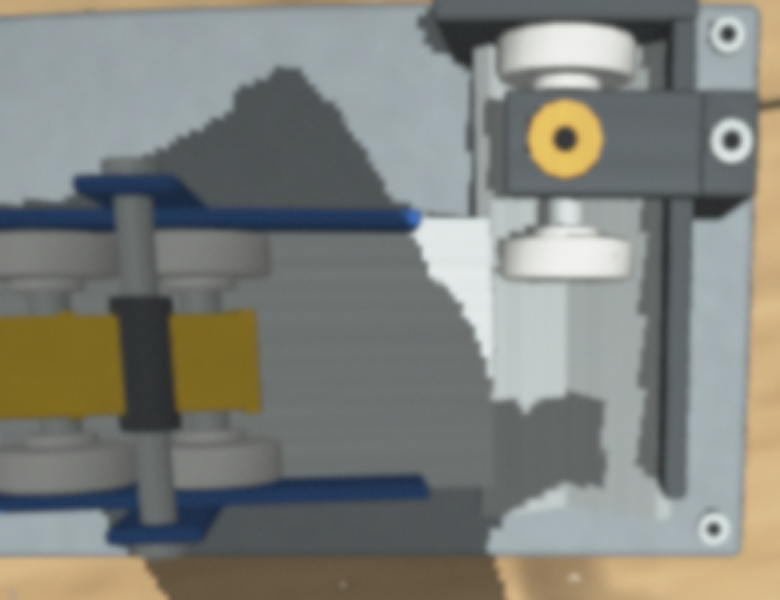

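The roller lies under the bush (bush at (565,138), wheels at y≈55 and 255) with its far wheel at the stop plate. The other two are behind the gate.

```bash
python3 -c "
from plant import bot;print(bot.sign_off())"
```

```text
the job is handed in; nothing more can be done
None
```

The job is handed in: one roller was let into the nest and pushed under the drill bush until it met the end stop firmly (about 16 N), the rocker is back up, and the other two rollers are still in the chute (finished at about 10.5 s).

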